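# Hold the centrifuge lid at its balance point

### The job

The lid stay of the bench centrifuge is off and has to be pinned on again: slide the orange lid lock all the way to its end stop, away from the lid, then lift the lid by its orange bar to its over-centre balance point, where it would fall neither shut nor open. Do not let it drop shut or tip over backwards, leave the other things on the bench where they are, and finish while still gripping the bar between the fingers, holding the lid steady at the balance point.

Things in the scene. Friction and masses are not known exactly. Their poses are not given: they have to be found in the camera images.
- centrifuge: White and grey bench centrifuge, fixed, 250 deep (x) x 335 wide (y) x 110 high. Origin on the bench; x points from its front (side with display and lid bar) to its back, y to the left seen from the front, z up. The case spans x -115 to 135, y -215 to 120 mm. The lid covers the left part of the top; the lock is on the grey deck to its right.
- lid_hinge (a point): Middle of the lid's hinge axis, 50 mm behind the centrifuge's origin (its +x) and 112 mm above the bench; the axis runs along the centrifuge's y. Fixed.
- lid_bar (a point): Orange round bar, the lid's handle: 12 mm thick, along the hinge axis, 90 mm free between two steel arms that hold it 45 mm out from the lid's front edge. This point is its middle, on its axis. It turns with the lid and can turn between the fingers. Lid shut: 205 mm in front of the hinge axis (the centrifuge's -x) and 12 mm above it, 124 mm above the bench.
- lid (a joint): Lid angle in rad: 0 shut, grows as the front edge rises and swings back, 1.90 rear stop. Almost frictionless: it balances at 1.22 (70 degrees from shut, 20 short of upright) whatever its weight, below that it falls shut, above it backwards. There the red stripe on the lid's left edge lies along the fixed red mark slanting up beside the left end of the hinge.
- lid_edge (a point): Middle of the lid's front edge, on its underside, 160 mm from the hinge axis. The lid is a white plate 160 deep x 200 wide x 10 thick with a blue hump (110 wide, its top 40 mm above the plate's underside) and a dark steel weight near the hinge (top 53 mm above the underside); 0.45 to 0.85 kg in all.
- lock (a joint): Travel of the lid lock in m: starts at 0 to 0.012 (locked: its steel tongue lies over the lid's plate and stops it rising); 0.050 is the end stop, by the green line on the deck, lid free. It slides towards the centrifuge's -y (away from the lid) against about 1.5 N of friction and stays where it is left.
- lock_grip (a point): Centre of the lock's upright orange grip: 16 (along the centrifuge's x) x 28 (along y) x 44 high, 122 to 166 mm above the bench; this point is 150 mm above it. A black carriage 36 x 44 mm, top at 122 mm, carries it. In the centrifuge's frame it is at x -75 mm, y -125 mm minus the travel.
- tube_rack: Blue rack with tubes, 50 x 100 x 75 high, in front of the centrifuge to the right. Bystander, leave it alone. Origin: centre of its underside.
- sample_box: Small cardboard box with a white lid, 52 x 62 x 38 high, on the rear right part of the centrifuge's deck. Bystander, leave it alone. Origin: centre of its underside.
- beaker: Glass beaker, 70 across, 90 high, to the left of the centrifuge. Bystander, leave it alone. Origin: centre of its underside.
- reagent: Amber bottle, 70 across, 150 high, to the right. Bystander, leave it alone. Origin: centre of its underside.
- tip_box: Grey box with a yellow lid, 120 x 85 x 70 high, far left. Bystander, leave it alone. Origin: centre of its underside.
- pipette: White pipette lying flat, 250 long, 26 high, on the left nearer the robot. Bystander, leave it alone. Origin: centre of its underside.
- jar: Glass jar with a red cap, 60 across, 70 high, to the right. Bystander, leave it alone. Origin: centre of its underside.

How it is judged:
By the outcome, as a careful person would: the job done as asked, in the order asked, and still so for the second after the job is handed in, while the arm keeps its last pose, push and grip.
It also fails if it takes over 58 s, if anything falls off the work surface, if the arm or the gripper's body presses on something with over 40 N, if the wrist force passes 120 N, or if a joint passes its speed limit or range.

### The arm

A 6-joint arm with a two-finger parallel gripper is mounted at the origin on the work surface. World frame = base frame: x ahead of the robot, y to its left, z up, the work surface at z = 0. Lengths are in m, angles in degrees, forces in N, time in s.
With the tool pointing down it reaches from about 0.375 to 0.9 m from the base axis. Payload 3.1 kg.
Tool frame: the origin (TCP) lies at the very end of the fingers, on their centre line; the grasp point (between the pads) lies 19 mm behind it; z points along the fingers, x is the direction in which the jaws open and shut, and the axes are right-handed (so a half turn about z gives the same grasp; the last joint's range is limited). The gripper opens to 87 mm and grips with 3 to 60 N. Pads are 19 mm wide; open, the fingers measure 117 mm over their backs; the gripper's body (75 mm by 190 mm) begins 51 mm behind the grasp point.
Start: joints at [-75.946, 30.224, 82.088, -0, 67.689, -10.227], TCP at [0.257, -0.57, 0.223] pointing down, gripper open.
Joint ranges: [-176.69, 176.69], [-43.24, 126.21], [12.49, 139.97], [-82, 262], [0, 151.66], [-163.58, 163.58]. Speed limits (degrees/s): [159.86, 159.86, 180, 180, 180, 180].

### API

Orientations are given as a 3x3 rotation matrix whose columns are the frame's x, y, z axes.
In Python, from rig import read_state, capture, bot gives the robot as it stands.
- The arm moves only by the shell command python3 -m crank 'ROWS' [OPENING]. ROWS is JSON, a list of rows, each a list of 2 entries, a list of its own where there are three numbers: the shift along the tool's x, y, z in cm, then the turn, a rotation vector about the tool's x, y, z in rad. In form: [[[dx, dy, dz], [wx, wy, wz]], ...]. A call has 1 to 12 rows; each row shifts and turns the commanded pose from where the row before left it, along the tool's axes as they then stand; what a row does not reach is not made up. A row lasts 1/10 s, in which the tool goes at most 50 mm and 8.59 degrees, less where a joint would pass 70% of its speed; a pose out of reach is approached as far as the arm can. A call with a gripper value outside its range is refused whole. OPENING is the closure, from -1 (fully open) to 1 (shut), set as the call begins (- or left out, the last holds). The fingers move at their own pace and stop on an object; the grip force is fixed at half the most. Time passes only in rows, so rows that do not move let the fingers close. It gives the time, the measured TCP pose, the force and the opening at its end, in the units of the state.
- read_state(): the state, without advancing time (a new reading comes with each control period).
- capture(name): name is "scene" or "side" or "wrist"; returns a dict with "pixels" (384x512x3 uint8, red, green, blue), "camera_matrix" (3x3 intrinsics, pixels), "R" (3x3) and "t" (3): a world point X has camera coordinates R X + t. Camera axes: x right, y down, z forward; pixel columns grow to the right and rows downward; lengths in m; the calibration is good to about 2 mm. A picture is of the moment at which its call begins. There is no depth.
- bot.hand_in(): hands the job in, once; it reports no verdict.
The state is a dict: "time_s": time; "joint_positions": joint angles; "qvel": joint speeds; "tau": joint torques, N m; "position": TCP position; "tcp_rot": TCP orientation; "force": force on the tool from outside, world axes, zero at the start; "moment": the same for the moment, N m; "opening": opening from 0.0 (shut) to 1.0 (fully open).
Only numpy, scipy, OpenCV 4.12 (cv2) and the standard library are available. Lean on these libraries where they do the work, as an engineer would, in place of code of your own. Each camera call takes 0.05 s, during which the arm holds its last target.

## Working session

There is one attempt and no reset: what is moved stays moved. The work goes in short steps, Python scripts to look and compute and a shell command to move; the robot and the scene stay as the last step left them, time stands still between calls to the robot, and variables do not carry over. Pictures are saved under pics/ and viewed, and the job is handed in when it is done.

```bash
ls; mkdir -p pics
python3 - <<'E'
from rig import read_state,capture,bot
import cv2,json
s=read_state();print(s)
for n in("scene","side","wrist"):
    c=capture(n);cv2.imwrite(f"pics/a_{n}.png",c["pixels"][:,:,::-1]);print(n,c["camera_matrix"],c["R"],c["t"])
E
```

```text
pics
{'time_s': 0.0, 'joint_positions': array([-7.59439678e+01,  3.02782539e+01,  8.21578035e+01,  1.03156552e-03,
        6.76893270e+01, -1.02252175e+01]), 'qvel': array([-0.01128432,  0.06490486,  0.01704581,  0.01087845,  0.01175797,
       -0.07445481]), 'tau': array([ 9.18484366e-04, -4.40040708e+01, -1.76593781e+01,  6.35178178e-02,
        5.82807348e-02, -1.65660977e-04]), 'position': array([ 0.25687818, -0.56895225,  0.22157141]), 'tcp_rot': array([[ 4.11209274e-01, -9.11540820e-01, -5.15332681e-04],
       [-9.11538429e-01, -4.11209398e-01,  2.12689052e-03],
       [-2.15065717e-03, -4.04851565e-04, -9.99997605e-01]]), 'force': array([ 0.78162452,  1.02829336, -0.13904466]), 'moment': array([ 0.00902266, -0.04518537,  0.03081023]), 'opening': 0.9999111317343705}
scene [[414.86409655   0.         254.81575896]
 [  0.         414.86409655 191.58866483]
 [  0.           0.           1.        ]] [[ 0.24197695  0.97020945 -0.01186497]
 [ 0.63197553 -0.1668743  -0.75680903]
 [-0.73624323  0.17563197 -0.65352836]] [-0.12700428 -0.26453362  1.83818719]
side [[422.0552083    0.         254.11104544]
 [  0.         422.0552083  197.60260317]
 [  0.           0.           1.        ]] [[-0.90168939 -0.43186037 -0.02128037]
 [-0.2164074   0.49335503 -0.84247768]
 [ 0.3743315  -0.75504796 -0.53831078]] [0.51079374 0.2022894  1.20494338]
wrist [[270.70999568   0.         257.19672799]
 [  0.         270.70999568 188.01510678]
 [  0.           0.           1.        ]] [[ 0.4123857  -0.91100829 -0.00138805]
 [-0.88256386 -0.39988661  0.2473292 ]
 [-0.22587402 -0.10076998 -0.96893051]] [-0.62440457 -0.03030365  0.38935037]
```

View pics/a_scene.png

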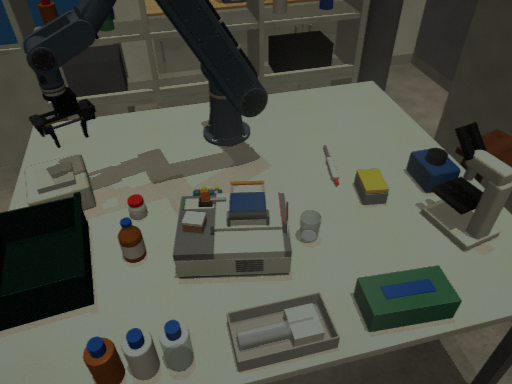

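View pics/a_side.png

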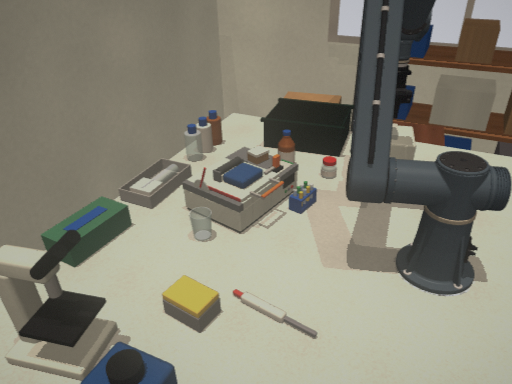

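View pics/a_wrist.png

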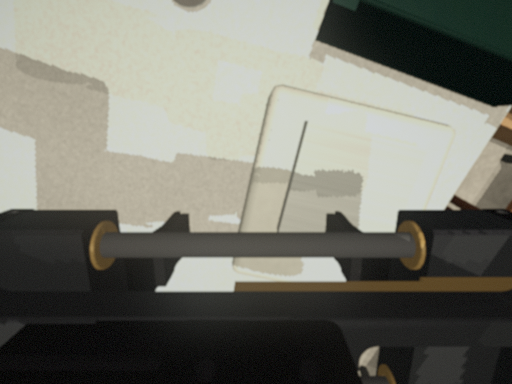

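The scene view shows the centrifuge near (233,230), the orange bar at (247,183) and the lock at (205,197). I'll enlarge both views.

Run:
```python
import cv2
a=cv2.imread("pics/a_scene.png")[165:285,165:325];cv2.imwrite("pics/b1.png",cv2.resize(a,None,fx=5,fy=5,interpolation=cv2.INTER_CUBIC))
a=cv2.imread("pics/a_side.png")[130:250,175:335];cv2.imwrite("pics/b2.png",cv2.resize(a,None,fx=5,fy=5,interpolation=cv2.INTER_CUBIC))
```

```text
(no output)
```

View pics/b1.png

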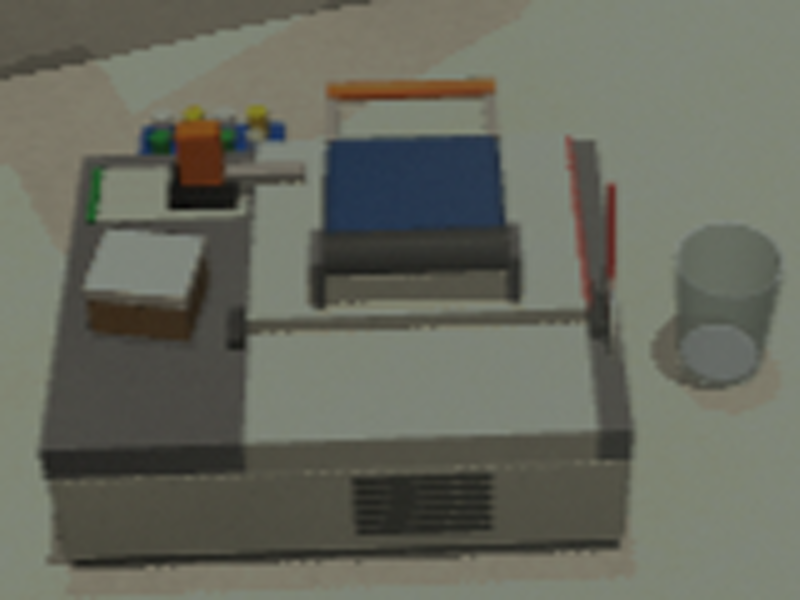

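View pics/b2.png

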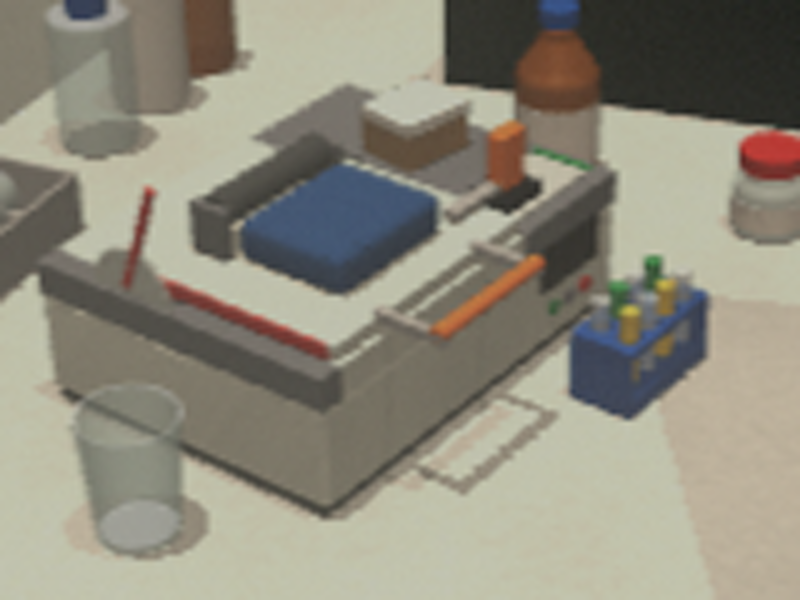

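```bash
cat > h.py <<'E'
import numpy as np
from rig import read_state,capture,bot
def ray(c,u,v):
    K,R,t=map(np.array,(c["camera_matrix"],c["R"],c["t"]))
    return -R.T@t, R.T@np.linalg.solve(K,[u,v,1])
def onz(c,u,v,z):
    o,d=ray(c,u,v);return o+d*(z-o[2])/d[2]
def proj(c,X):
    p=np.array(c["camera_matrix"])@(np.array(c["R"])@np.array(X)+np.array(c["t"]));return p[:2]/p[2]
E
python3 - <<'E'
from h import *
from scipy.optimize import least_squares
S,D=capture("scene"),capture("side")
f=lambda u,v,ox,oy:(ox+(u+.5)/5-.5,oy+(v+.5)/5-.5)
sc=[((44,452),(.135,-.215,.11)),((630,430),(.135,.12,.11)),((83,157),(-.115,-.215,.11)),((328,90),(-.155,-.045,.124)),((494,86),(-.155,.045,.124))]
sd=[((335,376),(-.115,.12,.11)),((42,262),(.135,.12,.11)),((615,168),(-.115,-.215,.11)),((435,331),(-.155,.045,.124)),((543,262),(-.155,-.045,.124))]
P=[];Q=[]
for c,l,o in((S,sc,(165,165)),(D,sd,(175,130))):
  for p,m in l:
    w=onz(c,*f(*p,*o),m[2]);P.append(w[:2]);Q.append(m[:2]);print(m,w.round(4))
P,Q=np.array(P),np.array(Q)
R=lambda a:np.array([[np.cos(a),-np.sin(a)],[np.sin(a),np.cos(a)]])
r=least_squares(lambda p:(Q@R(p[2]).T+p[:2]-P).ravel(),[.6,0,0],loss='soft_l1',f_scale=.003)
print(r.x,np.degrees(r.x[2]));print((r.fun.reshape(-1,2)*1000).round(1))
for c,pt,o in((S,(200,125),(165,165)),(D,(507,130),(175,130))):
  w=onz(c,*f(*pt,*o),.166);print("lock",w,R(r.x[2]).T@(w[:2]-r.x[:2]))
E
```

```text
(0.135, -0.215, 0.11) [ 0.7542 -0.2905  0.11  ]
(0.135, 0.12, 0.11) [0.8212 0.0312 0.11  ]
(-0.115, -0.215, 0.11) [ 0.5092 -0.2415  0.11  ]
(-0.155, -0.045, 0.124) [ 0.4997 -0.0764  0.124 ]
(-0.155, 0.045, 0.124) [0.5239 0.0311 0.124 ]
(-0.115, 0.12, 0.11) [0.5715 0.0736 0.11  ]
(0.135, 0.12, 0.11) [0.8171 0.0291 0.11  ]
(-0.115, -0.215, 0.11) [ 0.5096 -0.2507  0.11  ]
(-0.155, 0.045, 0.124) [0.5273 0.0216 0.124 ]
(-0.155, -0.045, 0.124) [ 0.4977 -0.084   0.124 ]
[ 0.66338619 -0.06004837 -0.19547964] -11.20015808879908
[[ -0.1  -6.7]
 [ -2.1   0.3]
 [ -0.4  -7.1]
 [  2.9   2.3]
 [ -3.8 -16.9]
 [  2.4   6.4]
 [  2.    2.3]
 [ -0.8   2.1]
 [ -7.2  -7.4]
 [  4.9   9.9]]
lock [ 0.5632797  -0.16792797  0.166     ] [-0.0772457  -0.12526938]
lock [ 0.56207336 -0.17398375  0.166     ] [-0.07725282 -0.13144415]
```

```bash
cat >> h.py <<'E'
def need(target,yaw_deg,z=(0,0,-1),pose=None):
    """shift in tool axes cm (current frame), rotvec in tool axes, to tool x at yaw, z down"""
    from scipy.spatial.transform import Rotation as Ro
    s=read_state();R0=np.array(s["tcp_rot"]);p=np.array(s["position"])
    zz=np.array(z,float);zz/=np.linalg.norm(zz)
    a=np.radians(yaw_deg);x=np.array([np.cos(a),np.sin(a),0]);x-=zz*(x@zz);x/=np.linalg.norm(x)
    Rt=np.column_stack([x,np.cross(zz,x),zz])
    print("shift cm",(R0.T@(np.array(target)-p)*100).round(2),"rot",Ro.from_matrix(R0.T@Rt).as_rotvec().round(4),"world delta",(np.array(target)-p).round(4))
E
python3 - <<'E'
from h import *
from scipy.optimize import least_squares
S,D=capture("scene"),capture("side")
f=lambda u,v,ox,oy:(ox+(u+.5)/5-.5,oy+(v+.5)/5-.5)
b=.053
sc=[((44,452),(.135,-.215,.11)),((630,430),(.135,.12,.11)),((83,157),(-.115,-.215,.11)),((328,90),(-.155,-b,.124)),((494,86),(-.155,b,.124))]
sd=[((335,376),(-.115,.12,.11)),((42,262),(.135,.12,.11)),((615,168),(-.115,-.215,.11)),((435,331),(-.155,b,.124)),((543,262),(-.155,-b,.124))]
P=[];Q=[]
for c,l,o in((S,sc,(165,165)),(D,sd,(175,130))):
  for p,m in l:
    P.append(onz(c,*f(*p,*o),m[2])[:2]);Q.append(m[:2])
P,Q=np.array(P),np.array(Q)
R=lambda a:np.array([[np.cos(a),-np.sin(a)],[np.sin(a),np.cos(a)]])
r=least_squares(lambda p:(Q@R(p[2]).T+p[:2]-P).ravel(),[.6,0,0],loss='soft_l1',f_scale=.003)
print(r.x,np.degrees(r.x[2]));print((r.fun.reshape(-1,2)*1000).round(1))
M=R(r.x[2])
for c,pt,o in((S,(200,125),(165,165)),(D,(507,130),(175,130))):
  w=onz(c,*f(*pt,*o),.166);print("lock",w,M.T@(w[:2]-r.x[:2]))
for pt in ((110,230),(207,237),(85,292),(195,300)): 
  w=onz(S,*f(*pt,165,165),.148);print("box",M.T@(w[:2]-r.x[:2]))
yaw=np.degrees(r.x[2])
L=M@[-.075,-.127]+r.x[:2];B=M@[-.155,0]+r.x[:2];print("L",L,"B",B)
need([*L,.25],yaw)
E
```

```text
[ 0.66360175 -0.05945176 -0.19751438] -11.316740392417467
[[-0.4 -6.3]
 [-1.7  0.5]
 [-0.6 -6.2]
 [ 1.5 -4.6]
 [-1.9 -8.2]
 [ 2.9  7.2]
 [ 2.4  2.6]
 [-1.   3. ]
 [-5.2  1.4]
 [ 3.5  3. ]]
lock [ 0.5632797  -0.16792797  0.166     ] [-0.07708495 -0.1260536 ]
lock [ 0.56207336 -0.17398375  0.166     ] [-0.0770795  -0.13222837]
box [-0.00452469 -0.17817691]
box [ 0.00501226 -0.11986858]
box [ 0.04712337 -0.18862094]
box [ 0.05738538 -0.12456946]
L [ 0.5651384 -0.1692651] B [ 0.51161536 -0.0290357 ]
shift cm [-23.81 -44.55  -2.75] rot [-3.000e-04  4.000e-04 -9.495e-01] world delta [0.3082 0.4003 0.0277]
```

```bash
python3 -m crank '[[[-2,-3.7,-0.23],[0,0,0]],[[-2,-3.7,-0.23],[0,0,0]],[[-2,-3.7,-0.23],[0,0,0]],[[-2,-3.7,-0.23],[0,0,0]],[[-2,-3.7,-0.23],[0,0,0]],[[-2,-3.7,-0.23],[0,0,0]],[[-2,-3.7,-0.23],[0,0,0]],[[-2,-3.7,-0.23],[0,0,0]],[[-2,-3.7,-0.23],[0,0,0]],[[-2,-3.7,-0.23],[0,0,0]],[[-2,-3.7,-0.23],[0,0,0]],[[-2,-3.7,-0.23],[0,0,0]]]' 0
python3 -m crank '[[[0,0,0],[0,0,-0.135]],[[0,0,0],[0,0,-0.135]],[[0,0,0],[0,0,-0.135]],[[0,0,0],[0,0,-0.135]],[[0,0,0],[0,0,-0.135]],[[0,0,0],[0,0,-0.135]],[[0,0,0],[0,0,-0.135]],[[0,0,0],[0,0,0]],[[0,0,0],[0,0,0]]]'
python3 - <<'E'
from h import *
import cv2
need([.5651,-.1693,.25],-11.3)
print(read_state()["opening"],read_state()["time_s"],read_state()["force"])
c=capture("wrist");cv2.imwrite("pics/c1.png",c["pixels"][:,:,::-1])
E
```

```text
time_s: 1.55
position: [0.564, -0.1668, 0.2504]
tcp_rot: [[0.411, -0.912, 0.0], [-0.912, -0.411, -0.0], [0.0, -0.0, -1.0]]
force: [0.4, -0.9, -0.1]
opening: 0.5
time_s: 2.45
position: [0.5631, -0.1683, 0.2502]
tcp_rot: [[0.979, -0.203, 0.0], [-0.203, -0.979, 0.0], [0.0, -0.0, -1.0]]
force: [1.0, 0.5, -0.2]
opening: 0.502
shift cm [0.22 0.06 0.02] rot [-0.     -0.0001 -0.0076] world delta [ 0.002  -0.001  -0.0002]
0.5024744122996245 2.45 [ 1.03698554  0.47229925 -0.17923456]
```

View pics/c1.png

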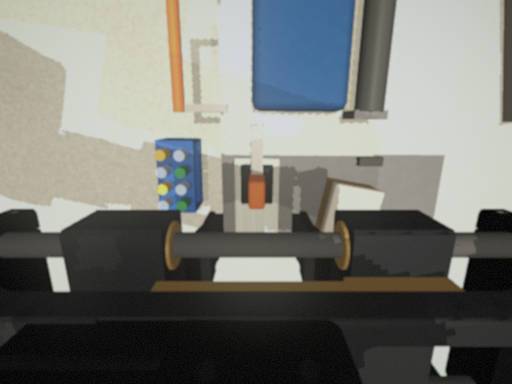

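The wrist view shows the bar from (172,0) to (180,110), the lock grip around (257,190), and the sample box at (350,200). I'll measure the bar and grip here.

Run:
```python
from h import *
import cv2
c=capture("wrist");print("cam",-np.array(c["R"]).T@np.array(c["t"]))
im=c["pixels"];h=cv2.cvtColor(im,cv2.COLOR_RGB2HSV)
m=cv2.inRange(h,(4,140,110),(16,255,255))
n,l,st,ce=cv2.connectedComponentsWithStats(m)
yaw=None
for i in range(1,n):
    if st[i][4]<60: continue
    print(st[i],ce[i])
    ys,xs=np.nonzero(l==i)
    x,y,w,hh,_=st[i]
    if 150<x<190 and hh>60:
        mid=[(xs[ys==r].mean(),r) for r in range(y+3,y+hh-3)]
        A=np.array([onz(c,u,v,.124)[:2] for u,v in mid])
        vx,vy,x0,y0=cv2.fitLine(A.astype(np.float32),cv2.DIST_L2,0,.01,.01).ravel()
        print("bar dir deg",np.degrees(np.arctan2(vx*np.sign(vy),abs(vy))),"pt",x0,y0,"ends",A[0],A[-1])
cv2.imwrite("pics/c2.png",cv2.resize(im[140:230,200:320,::-1],None,fx=6,fy=6,interpolation=cv2.INTER_NEAREST))
```

```text
cam [ 0.57700264 -0.10237642  0.41235256]
[167   0  16 111 711] [175.65682138  56.5907173 ]
bar dir deg 12.64681 pt 0.5111367 -0.028041959 ends [0.52041422 0.01629516] [ 0.50030466 -0.07480898]
[248 176  17  32 471] [256.23779193 192.50318471]
```

View pics/c2.png

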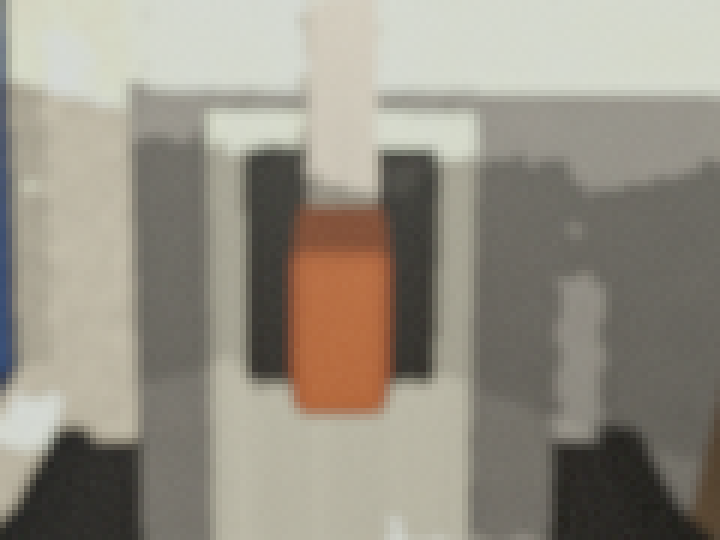

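Run:
```python
from h import *
c=capture("wrist")
L=onz(c,256.6,195,.166);print(L,[onz(c,256.6,v,.166) for v in(181.7,208)])
print("tongue/green?")
need([L[0],L[1],.131],-11.7)
```

```text
[ 0.56249785 -0.17080174  0.166     ] [array([ 0.56510243, -0.15816073,  0.166     ]), array([ 0.55988743, -0.18347113,  0.166     ])]
tongue/green?
shift cm [-1.000e-02  2.600e-01  1.192e+01] rot [-0.     -0.      0.0007] world delta [-0.0006 -0.0025 -0.1192]
```

```bash
python3 -m crank '[[[0,0.26,2],[0,0,0]],[[0,0,2.5],[0,0,0]],[[0,0,2.5],[0,0,0]],[[0,0,2.5],[0,0,0]],[[0,0,1.4],[0,0,0]],[[0,0,1],[0,0,0]],[[0,0,0],[0,0,0]]]'
python3 -m crank '[[[0,0,0],[0,0,0]],[[0,0,0],[0,0,0]],[[0,0,0],[0,0,0]],[[0,0,0],[0,0,0]],[[0,0,0],[0,0,0]]]' 1
python3 - <<'E'
from h import *
import cv2
c=capture("wrist");cv2.imwrite("pics/d1.png",c["pixels"][:,:,::-1])
E
```

```text
time_s: 3.3
position: [0.5618, -0.1705, 0.1299]
tcp_rot: [[0.98, -0.201, -0.002], [-0.201, -0.98, 0.001], [-0.003, -0.001, -1.0]]
force: [0.5, -0.4, 0.1]
opening: 0.502
time_s: 3.8
position: [0.5617, -0.1707, 0.1317]
tcp_rot: [[0.98, -0.201, -0.002], [-0.201, -0.98, 0.0], [-0.002, 0.0, -1.0]]
force: [-3.4, -0.8, 3.2]
opening: 0.178
```

View pics/d1.png

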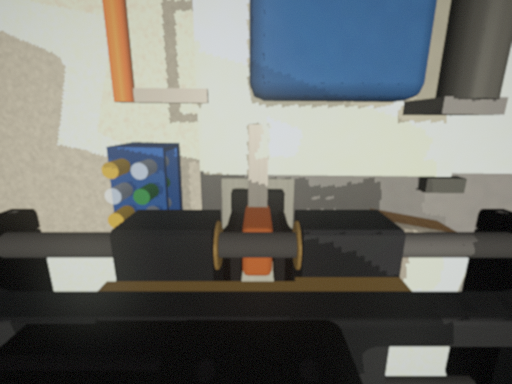

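The grip is held at an opening of about 15.5 mm. Next I slide along tool +y.

```bash
python3 -m crank '[[[0,0.5,0],[0,0,0]],[[0,0.5,0],[0,0,0]],[[0,0.5,0],[0,0,0]],[[0,0.5,0],[0,0,0]],[[0,0.5,0],[0,0,0]],[[0,0.5,0],[0,0,0]],[[0,0.4,0],[0,0,0]],[[0,0.2,0],[0,0,0]],[[0,0,0],[0,0,0]],[[0,0,0],[0,0,0]]]'
python3 -m crank '[[[0,0.2,0],[0,0,0]],[[0,0.2,0],[0,0,0]],[[0,0,0],[0,0,0]]]'
python3 -m crank '[[[0,0.2,0],[0,0,0]],[[0,0.2,0],[0,0,0]],[[0,0,0],[0,0,0]]]'
python3 -m crank '[[[0,0.2,0],[0,0,0]],[[0,0,0],[0,0,0]],[[0,0,0],[0,0,0]]]'
```

```text
time_s: 4.85
position: [0.5542, -0.2058, 0.1317]
tcp_rot: [[0.98, -0.201, -0.002], [-0.201, -0.98, 0.001], [-0.002, -0.0, -1.0]]
force: [-3.4, 1.6, 7.3]
opening: 0.183
time_s: 5.15
position: [0.5535, -0.2095, 0.1317]
tcp_rot: [[0.98, -0.201, -0.002], [-0.201, -0.98, 0.001], [-0.002, -0.001, -1.0]]
force: [-4.4, 0.8, 5.5]
opening: 0.181
time_s: 5.45
position: [0.5529, -0.2117, 0.1317]
tcp_rot: [[0.979, -0.202, -0.001], [-0.202, -0.979, 0.005], [-0.002, -0.004, -1.0]]
force: [-1.8, 6.0, 6.7]
opening: 0.182
time_s: 5.75
position: [0.5529, -0.2118, 0.1317]
tcp_rot: [[0.979, -0.202, -0.001], [-0.202, -0.979, 0.007], [-0.002, -0.007, -1.0]]
force: [0.3, 10.2, 9.5]
opening: 0.18
```

Run:
```python
from h import *
import cv2
for n in("wrist","side","scene"):
    c=capture(n);p=c["pixels"][:,:,::-1]
    if n=="side":p=cv2.resize(p[130:250,175:335],None,fx=5,fy=5)
    if n=="scene":p=cv2.resize(p[165:285,165:325],None,fx=5,fy=5)
    cv2.imwrite(f"pics/e_{n}.png",p)
```

```text
(no output)
```

View pics/e_wrist.png

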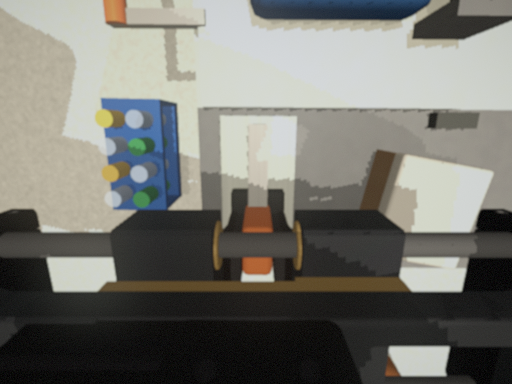

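View pics/e_scene.png

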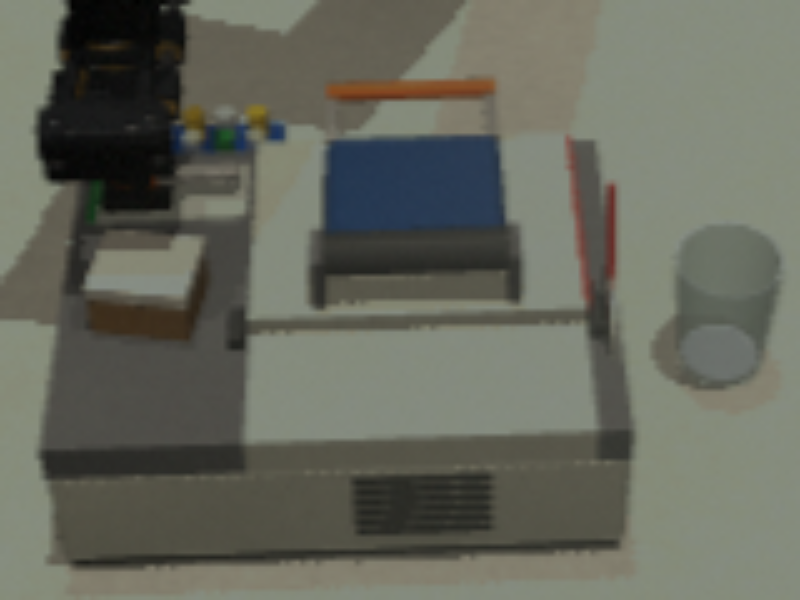

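```bash
python3 -m crank '[[[0,0.2,0],[0,0,0]],[[0,0,0],[0,0,0]],[[0,0,0],[0,0,0]],[[0,0,0],[0,0,0]]]'
python3 -m crank '[[[0,-0.5,0],[0,0,0]],[[0,0,0],[0,0,0]],[[0,0,0],[0,0,0]]]'
```

```text
time_s: 6.3
position: [0.5529, -0.2119, 0.1317]
tcp_rot: [[0.979, -0.203, -0.0], [-0.203, -0.979, 0.01], [-0.002, -0.01, -1.0]]
force: [1.4, 14.6, 9.0]
opening: 0.18
time_s: 6.6
position: [0.553, -0.2116, 0.1317]
tcp_rot: [[0.98, -0.201, -0.002], [-0.201, -0.98, 0.002], [-0.002, -0.002, -1.0]]
force: [-4.3, 2.6, 6.6]
opening: 0.18
```

A firm stop. Now open and rise for a check.

```bash
python3 -m crank '[[[0,0,0],[0,0,0]],[[0,0,0],[0,0,0]],[[0,0,0],[0,0,0]],[[0,0,0],[0,0,0]]]' 0
python3 -m crank '[[[0,0,-2],[0,0,0]],[[0,0,-3],[0,0,0]],[[0,-1,-4],[0,0,0]],[[0,-3,-2],[0,0,0]],[[0,-3,0],[0,0,0]],[[0,-3,0],[0,0,0]],[[0,0,0],[0,0,0]],[[0,0,0],[0,0,0]]]'
python3 - <<'E'
from h import *
import cv2
c=capture("wrist");cv2.imwrite("pics/f1.png",c["pixels"][:,:,::-1])
c=capture("scene");cv2.imwrite("pics/f2.png",cv2.resize(c["pixels"][165:285,165:325,::-1],None,fx=5,fy=5))
E
```

```text
time_s: 7.0
position: [0.5542, -0.2133, 0.131]
tcp_rot: [[0.98, -0.201, 0.0], [-0.201, -0.98, -0.0], [0.0, 0.0, -1.0]]
force: [0.5, 0.8, -0.2]
opening: 0.45
time_s: 7.8
position: [0.5741, -0.1147, 0.2411]
tcp_rot: [[0.98, -0.199, 0.0], [-0.199, -0.98, -0.001], [0.0, 0.001, -1.0]]
force: [0.1, 0.1, -0.7]
opening: 0.496
```

View pics/f1.png

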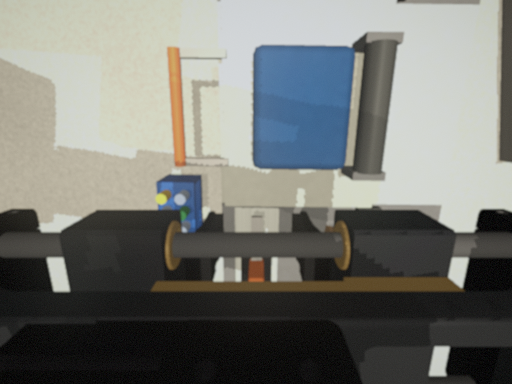

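View pics/f2.png

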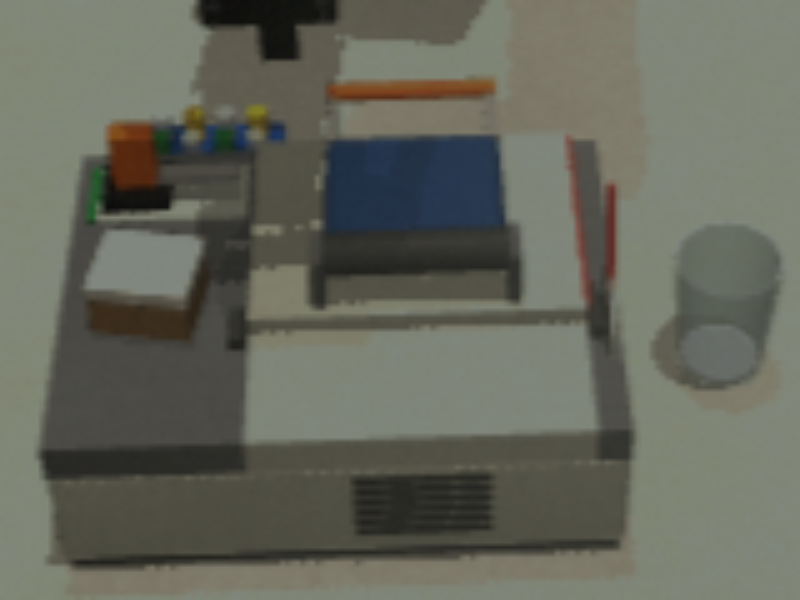

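Run:
```python
from h import *
import cv2
S=capture("scene");o=np.array([.6636,-.0595]);a=-.1975
M=np.array([[np.cos(a),-np.sin(a)],[np.sin(a),np.cos(a)]])
f=lambda u,v:(165+(u+.5)/5-.5,165+(v+.5)/5-.5)
for n,p,z in(("carr R",(105,190),.122),("carr L",(170,185),.122),("green",(95,192),.111),("grip",(132,127),.166),("case R",(80,190),.11),("lid edge",(250,175),.115)):
    print(n,(M.T@(onz(S,*f(*p),z)[:2]-o)).round(4))
# bar from wrist
c=capture("wrist");h=cv2.cvtColor(c["pixels"],cv2.COLOR_RGB2HSV)
m=cv2.inRange(h,(4,140,110),(16,255,255));n,l,st,ce=cv2.connectedComponentsWithStats(m)
i=[i for i in range(1,n) if st[i][3]>60 and 150<st[i][0]<190][0]
ys,xs=np.nonzero(l==i);x,y,w,hh,_=st[i];print(st[i])
A=np.array([onz(c,xs[ys==r].mean(),r,.124)[:2] for r in range(y+2,y+hh-2)])
vx,vy,x0,y0=cv2.fitLine(A.astype(np.float32),cv2.DIST_L2,0,.01,.01).ravel()
print("dir",np.degrees(np.arctan2(vx*np.sign(vy),abs(vy))),A[0],A[-1],A.mean(0))
B=A.mean(0)
# lid plate edge etc directions
need([B[0],B[1],.20],-12)
```

```text
carr R [-0.0694 -0.1894]
carr L [-0.0716 -0.1487]
green [-0.0801 -0.1979]
grip [-0.0777 -0.1681]
case R [-0.0837 -0.2079]
lid edge [-0.0859 -0.0991]
[168  47  17 117 892]
dir 12.570988 [0.52324917 0.02778624] [ 0.50042578 -0.07574943] [ 0.51221276 -0.02229833]
shift cm [-7.93 -7.95  4.09] rot [0.0002 0.0002 0.0061] world delta [-0.0617  0.0938 -0.0409]
```

With the view's bias removed, the lock grip is at travel ≈ 0.050, so it is at the stop. Moving above the bar with a narrower opening.

```bash
python3 -m crank '[[[-1.6,-1.6,0],[0,0,0]],[[-1.6,-1.6,0.5],[0,0,0]],[[-1.6,-1.6,1],[0,0,0.007]],[[-1.6,-1.6,1],[0,0,0]],[[-1.5,-1.5,1],[0,0,0]],[[0,0,0.6],[0,0,0]],[[0,0,0],[0,0,0]],[[0,0,0],[0,0,0]],[[0,0,0],[0,0,0]]]' 0.3
python3 - <<'E'
from h import *
import cv2
need([.5119,-.0245,.105],-12)
c=capture("wrist");cv2.imwrite("pics/g1.png",c["pixels"][:,:,::-1])
c=capture("side");cv2.imwrite("pics/g2.png",cv2.resize(c["pixels"][110:230,200:360,::-1],None,fx=5,fy=5))
E
```

```text
time_s: 8.9
position: [0.514, -0.0229, 0.2006]
tcp_rot: [[0.978, -0.209, 0.002], [-0.209, -0.978, -0.001], [0.002, 0.0, -1.0]]
force: [-0.3, 0.4, 1.0]
opening: 0.347
shift cm [-0.19  0.2   9.56] rot [ 0.0003 -0.0019 -0.0008] world delta [-0.0021 -0.0016 -0.0956]
```

View pics/g1.png

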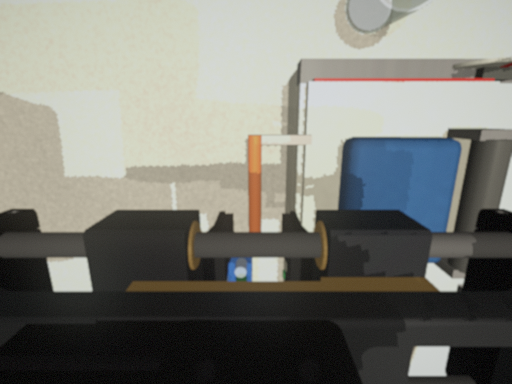

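View pics/g2.png

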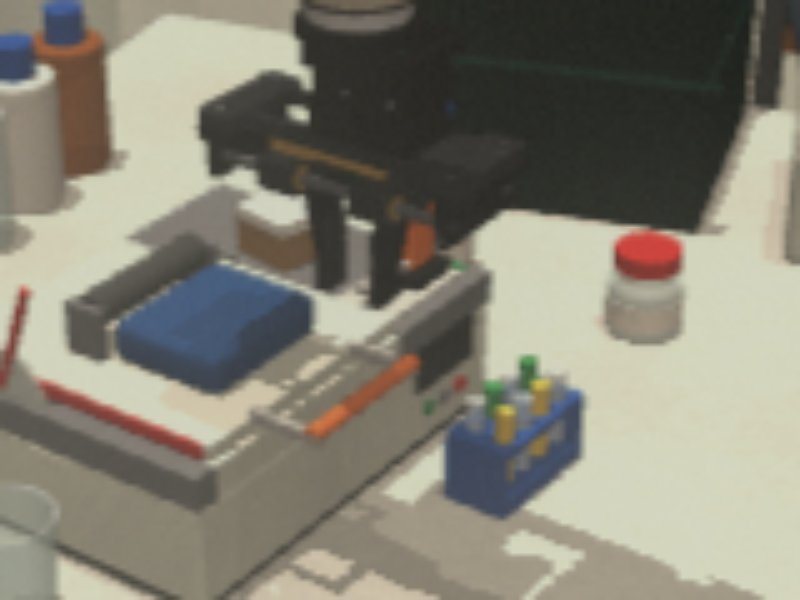

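```bash
python3 - <<'E'
from h import *
import cv2
c=capture("wrist");h=cv2.cvtColor(c["pixels"],cv2.COLOR_RGB2HSV)
m=cv2.inRange(h,(4,130,90),(16,255,255));m[215:]=0;m[:,:220]=0;m[:,290:]=0
A=np.array([onz(c,np.nonzero(m[r])[0].mean(),r,.124)[:2] for r in range(140,208,2)])
vx,vy,x0,y0=cv2.fitLine(A.astype(np.float32),cv2.DIST_L2,0,.01,.01).ravel()
d=np.array([vx,vy])*np.sign(vy);print(np.degrees(np.arctan2(d[0],d[1])),A[0],A[-1])
p=A.mean(0);print("axis at left-end-51mm",A[0]-d*.051)
print(proj(capture("side"),[.512,-.024,.124]))
E
python3 -m crank '[[[-0.15,0.1,2],[0,0,0]],[[0,0,2],[0,0,0]],[[0,0,2],[0,0,0]],[[0,0,0],[0,0,0]],[[0,0,0],[0,0,0]]]'
```

```text
11.789415 [0.52166982 0.02627571] [ 0.50989775 -0.03292544]
axis at left-end-51mm [ 0.51124974 -0.02364846]
[271.91245869 189.83169496]
time_s: 9.6
position: [0.5112, -0.0224, 0.1403]
tcp_rot: [[0.978, -0.207, -0.0], [-0.207, -0.978, 0.0], [-0.0, -0.0, -1.0]]
force: [-0.2, 0.1, 0.3]
opening: 0.35
```

```bash
python3 -m crank '[[[0,0.1,1.5],[0,0,0]],[[0,0,1.2],[0,0,0]],[[0,0,0.8],[0,0,0]],[[0,0,0],[0,0,0]],[[0,0,0],[0,0,0]]]'
python3 -m crank '[[[0,0,0],[0,0,0]],[[0,0,0],[0,0,0]],[[0,0,0],[0,0,0]],[[0,0,0],[0,0,0]],[[0,0,0],[0,0,0]]]' 1
python3 - <<'E'
from h import *
import cv2
print(read_state()["force"],read_state()["moment"])
c=capture("side");cv2.imwrite("pics/i2.png",cv2.resize(c["pixels"][110:230,200:360,::-1],None,fx=5,fy=5))
E
```

```text
time_s: 10.1
position: [0.511, -0.0233, 0.1053]
tcp_rot: [[0.978, -0.207, 0.0], [-0.207, -0.978, 0.0], [0.0, -0.0, -1.0]]
force: [-0.4, -0.0, -0.7]
opening: 0.349
time_s: 10.6
position: [0.5114, -0.0234, 0.1055]
tcp_rot: [[0.978, -0.208, 0.001], [-0.208, -0.978, -0.0], [0.002, -0.0, -1.0]]
force: [0.6, -0.5, 0.9]
opening: 0.125
[ 0.62429297 -0.45760254  0.86570345] [-0.03604686 -0.20934474 -0.03534239]
```

View pics/i2.png

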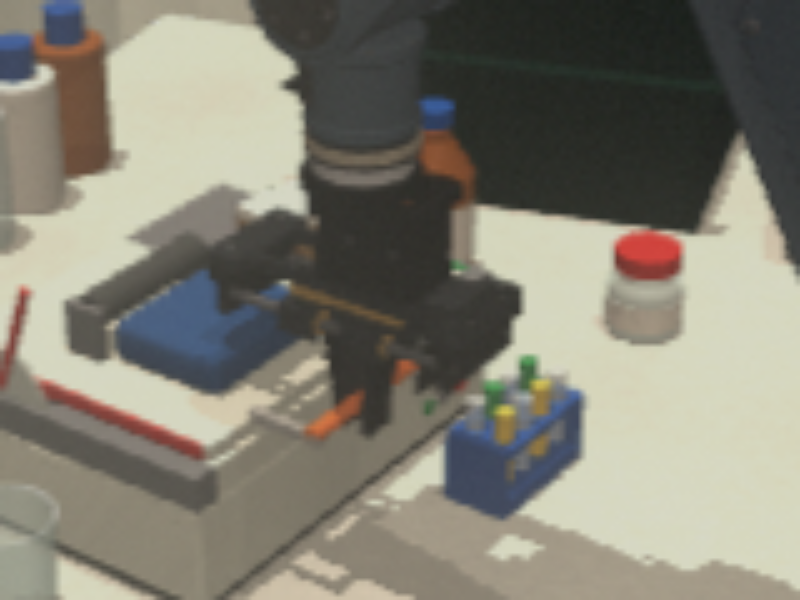

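Gripped (about 11 mm). I'll compute the arc increments.

Run:
```python
import numpy as np
R=20.535;a0=3.35
th=np.concatenate([np.arange(0,60,2),[60,62,64,66,68,69,70]])
x=np.round(-R*np.cos(np.radians(a0+th)),2);z=np.round(-R*np.sin(np.radians(a0+th)),2)
for i in range(1,len(th)):print(th[i],round(x[i]-x[i-1],2),round(z[i]-z[i-1],2), round(x[i]-x[0],2),round(z[i]-z[0],2))
```

```text
2 0.05 -0.71 0.05 -0.71
4 0.08 -0.72 0.13 -1.43
6 0.11 -0.71 0.24 -2.14
8 0.13 -0.7 0.37 -2.84
10 0.15 -0.7 0.52 -3.54
12 0.18 -0.7 0.7 -4.24
14 0.2 -0.68 0.9 -4.92
16 0.22 -0.68 1.12 -5.6
18 0.25 -0.68 1.37 -6.28
20 0.28 -0.66 1.65 -6.94
22 0.29 -0.65 1.94 -7.59
24 0.32 -0.64 2.26 -8.23
26 0.34 -0.64 2.6 -8.87
28 0.36 -0.61 2.96 -9.48
30 0.39 -0.61 3.35 -10.09
32 0.4 -0.59 3.75 -10.68
34 0.43 -0.58 4.18 -11.26
36 0.44 -0.56 4.62 -11.82
38 0.46 -0.55 5.08 -12.37
40 0.49 -0.53 5.57 -12.9
42 0.5 -0.51 6.07 -13.41
44 0.52 -0.49 6.59 -13.9
46 0.53 -0.48 7.12 -14.38
48 0.55 -0.46 7.67 -14.84
50 0.57 -0.44 8.24 -15.28
52 0.58 -0.41 8.82 -15.69
54 0.6 -0.4 9.42 -16.09
56 0.61 -0.38 10.03 -16.47
58 0.62 -0.35 10.65 -16.82
60 0.64 -0.33 11.29 -17.15
62 0.65 -0.31 11.94 -17.46
64 0.65 -0.29 12.59 -17.75
66 0.67 -0.27 13.26 -18.02
68 0.67 -0.24 13.93 -18.26
69 0.34 -0.11 14.27 -18.37
70 0.35 -0.1 14.62 -18.47
```

```bash
python3 -m crank '[[[0.02,0,-0.35],[0,0,0]],[[0.03,0,-0.36],[0,0,0]],[[0.08,0,-0.72],[0,0,0]],[[0.11,0,-0.71],[0,0,0]],[[0.13,0,-0.7],[0,0,0]],[[0.15,0,-0.7],[0,0,0]],[[0.18,0,-0.7],[0,0,0]],[[0,0,0],[0,0,0]],[[0,0,0],[0,0,0]]]'
python3 - <<'E'
from h import *
import cv2
s=read_state();print(s["force"],s["moment"])
c=capture("side");cv2.imwrite("pics/j.png",cv2.resize(c["pixels"][110:230,200:360,::-1],None,fx=5,fy=5))
E
```

```text
time_s: 11.55
position: [0.5179, -0.0248, 0.1478]
tcp_rot: [[0.978, -0.207, 0.001], [-0.207, -0.978, -0.0], [0.001, 0.0, -1.0]]
force: [3.8, -0.2, -4.1]
opening: 0.126
[ 3.83413072 -0.16189215 -4.10634732] [-0.12569333 -0.67385252 -0.0485079 ]
```

View pics/j.png

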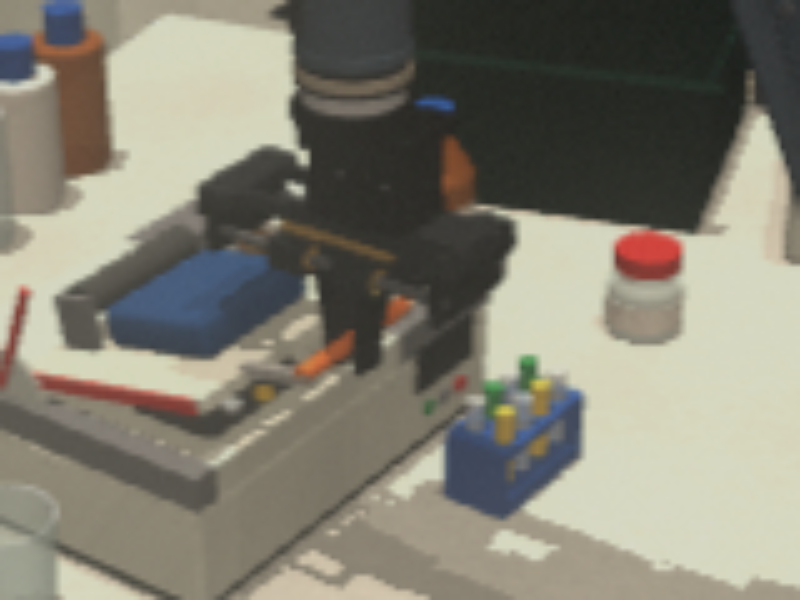

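The lid is lifting, with small forces of about 4 N. Continuing along the arc.

```bash
python3 -m crank '[[[0.2,0,-0.68],[0,0,0]],[[0.22,0,-0.68],[0,0,0]],[[0.25,0,-0.68],[0,0,0]],[[0.28,0,-0.66],[0,0,0]],[[0.29,0,-0.65],[0,0,0]],[[0.32,0,-0.64],[0,0,0]],[[0.34,0,-0.64],[0,0,0]],[[0.36,0,-0.61],[0,0,0]],[[0.39,0,-0.61],[0,0,0]],[[0.4,0,-0.59],[0,0,0]],[[0.43,0,-0.58],[0,0,0]],[[0.44,0,-0.56],[0,0,0]]]'
python3 -m crank '[[[0.46,0,-0.55],[0,0,0]],[[0.49,0,-0.53],[0,0,0]],[[0.5,0,-0.51],[0,0,0]],[[0.52,0,-0.49],[0,0,0]],[[0.53,0,-0.48],[0,0,0]],[[0.55,0,-0.46],[0,0,0]],[[0.57,0,-0.44],[0,0,0]],[[0.58,0,-0.41],[0,0,0]],[[0.3,0,-0.2],[0,0,0]],[[0,0,0],[0,0,0]],[[0,0,0],[0,0,0]]]'
python3 - <<'E'
from h import *
import cv2
s=read_state();print(s["force"],s["moment"])
d=s["position"]-np.array([.511,-.0233,.1053]);print(d, "tool x", d@[.978,-.207,0])
c=capture("side");cv2.imwrite("pics/k.png",cv2.resize(c["pixels"][90:230,180:360,::-1],None,fx=4.4,fy=4.2))
E
```

```text
time_s: 12.8
position: [0.5539, -0.0325, 0.2236]
tcp_rot: [[0.978, -0.207, -0.005], [-0.207, -0.978, 0.001], [-0.006, 0.0, -1.0]]
force: [-5.9, 0.4, 1.4]
opening: 0.128
time_s: 13.9
position: [0.5986, -0.0421, 0.2665]
tcp_rot: [[0.978, -0.207, -0.002], [-0.207, -0.978, -0.0], [-0.002, 0.001, -1.0]]
force: [-8.1, -0.5, 8.7]
opening: 0.128
[-8.08721873 -0.46259786  8.68488391] [-0.040345    1.38902485  0.01646111]
[ 0.08761987 -0.01876401  0.16124526] tool x 0.08957638814458481
```

View pics/k.png

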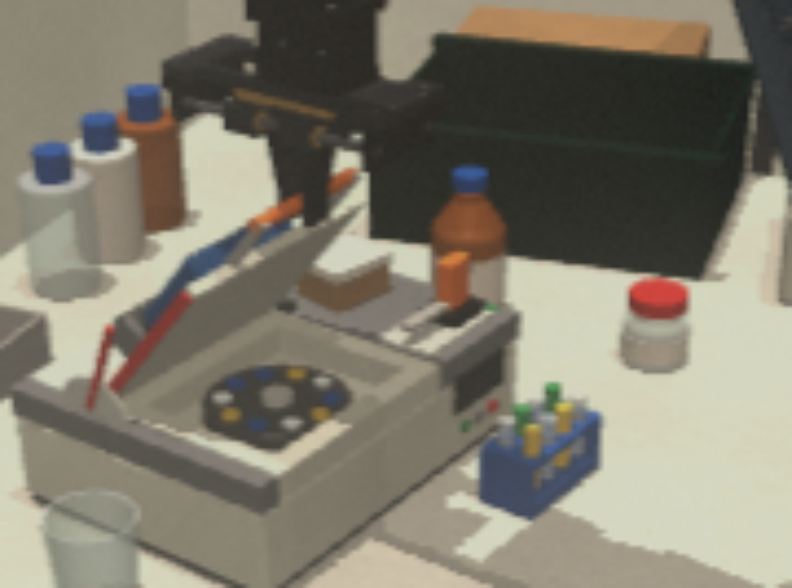

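At about 53° the lid pushes outward radially with about 10 N, so my arc runs slightly inside. I'll add a small outward correction, go on to about 64°, then measure the stripe against the mark.

```bash
python3 -m crank '[[[0.27,0,-0.26],[0,0,0]],[[0.58,0,-0.42],[0,0,0]],[[0.59,0,-0.38],[0,0,0]],[[0.62,0,-0.35],[0,0,0]],[[0.64,0,-0.33],[0,0,0]],[[0.3,0,-0.15],[0,0,0]],[[0,0,0],[0,0,0]],[[0,0,0],[0,0,0]]]'
python3 - <<'E'
from h import *
import cv2
s=read_state();print(s["force"],s["moment"])
d=s["position"]-np.array([.511,-.0233,.1053]);x=d@[.978,-.207,0]
print(x,d[2],"ang",np.degrees(np.arctan2(d[2]+.012,.205-x))-3.35,"r",np.hypot(d[2]+.012,.205-x))
for n in("side","scene"):
    c=capture(n);np.save(f"pics/{n}.npy",c["pixels"])
    p=c["pixels"][:,:,::-1]
    p=p[145:215,185:245] if n=="side" else p[165:255,255:315]
    cv2.imwrite(f"pics/l_{n}.png",cv2.resize(p,None,fx=6,fy=6,interpolation=cv2.INTER_NEAREST))
E
```

```text
time_s: 14.75
position: [0.6302, -0.0489, 0.2842]
tcp_rot: [[0.978, -0.207, 0.002], [-0.207, -0.978, -0.001], [0.002, 0.001, -1.0]]
force: [-4.9, -1.6, 6.3]
opening: 0.129
[-4.89712187 -1.62700627  6.28268073] [-0.23927717  0.83327589  0.00884189]
0.12188827975125809 0.17885334335822628 ang 63.118113874958006 r 0.20816473455827755
```

View pics/l_side.png

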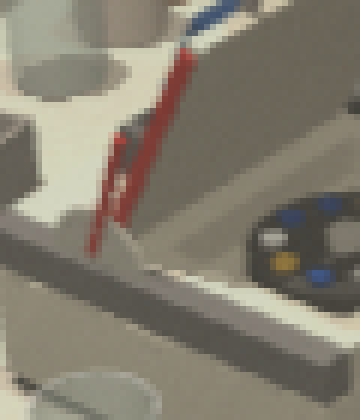

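View pics/l_scene.png

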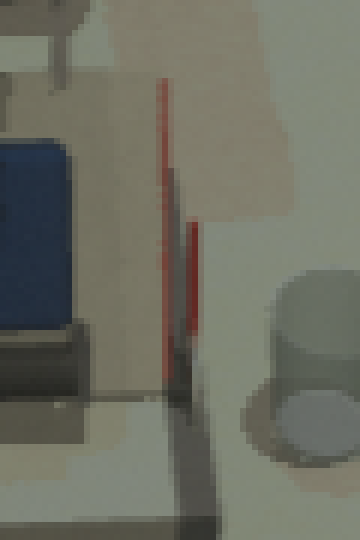

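```bash
cat >> h.py <<'E'
import cv2
O=np.array([.6633,-.0600,0]);YAW=np.radians(-11.9)
EX=np.array([np.cos(YAW),np.sin(YAW),0]);EY=np.array([-np.sin(YAW),np.cos(YAW),0])
def angles(c,save=None):
    im=c["pixels"];x0,y0,x1,y1=190,135,240,215
    h=cv2.cvtColor(im[y0:y1,x0:x1].copy(),cv2.COLOR_RGB2HSV)
    m=cv2.inRange(h,(0,110,60),(9,255,255))|cv2.inRange(h,(170,110,60),(180,255,255))
    n,l,st,ce=cv2.connectedComponentsWithStats(m,connectivity=4)
    for i in range(1,n):
        if st[i][4]<15: continue
        ys,xs=np.nonzero(l==i)
        for yp in(.1,.115):
            W=[]
            for r in np.unique(ys):
                o,d=ray(c,x0+xs[ys==r].mean(),y0+r)
                q=o+d*((yp-(o-O)@EY)/(d@EY))
                W.append([-(q-O)@EX,q[2]])
            W=np.array(W[2:-2])
            vx,vz,a,b=cv2.fitLine(W.astype(np.float32),cv2.DIST_HUBER,0,.001,.001).ravel()
            print(st[i],"plane",yp,"angle",np.degrees(np.arctan2(abs(vz),vx*np.sign(vz))).round(2),"ends",W[0].round(3),W[-1].round(3))
E
python3 - <<'E'
from h import *
angles(capture("side"))
E
```

```text
[ 11  18  16  31 108] plane 0.1 angle 60.1 ends [0.009 0.245] [-0.05   0.133]
[ 11  18  16  31 108] plane 0.115 angle 60.1 ends [0.024 0.256] [-0.034  0.145]
```

Run:
```python
from h import *
im=capture("side")["pixels"]
for r in range(150,192): 
    row=im[r,196:222].astype(int); print(r,' '.join('%3d'%v for v in (row[:,0]-(row[:,1]+row[:,2])//2)))
```

```text
150  11  10   9  10   9   9  13  18  18  18  17  19  17  18  16  16  17  18  18  10 -11 -11   0   9   8  10
151  11  10  10   9  10  10  14  19  19  18  18  18  18  17  15  16  18  18  11   0   2   9  10  11  10  10
152   7   8  11  11   9   9  13  18  19  18  17  17  16  17  19  16  14  13   9   1  11  12   9  10  12  11
153   6   6   7   7   7   7   9  13  14  14  14  13  12  13  14  14  15  14  23  71  50  13  11  12  11  13
154   9   8   9   9   9  10  10  13  16  14  15  16  14  15  14  13  14  19  37  84  87  47  12  12  12  12
155   7   7   9   8   8  10  12  16  18  17  16  17  16  15  16  14  15  24  61  72  73  48  11  12  12  12
156   8   9   9   9   8   8  10  15  19  18  17  17  17  16  16  16  22  38  70  70  53  21  11  12  12  12
157   8   9  10   7   7   8  11  16  19  17  18  18  18  18  17  17  27  62  70  68  47  19  12  12  12  12
158   7   8   9   8   8   9  13  18  18  17  17  17  18  18  16  12  18  70  70  61  33  14  11  11  11  13
159   8   8   9   8   9  13  18  18  18  18  17  17  17  17  16  18  33  70  68  48  21  12  12  13  12  14
160   9   9  11  15 
[... 2735 characters left out ...]
  14  15  16  16  16  15  14  14  13  14  13  14  14
186  11  12  17  39  61  30  12  12  11  11  14  14  17  16  15  14  15  15  14  14  13  14  13  15  14  15
187  10  10  13  24  39  23  11  12  11  12  11  12  15  17  15  15  17  15  15  14  14  13  13  13  13  15
188   7   9   9  11  13  12  11  11  12  12  12  13  13  15  16  16  16  16  15  16  16  15  14  15  15  15
189   7   6   7   8  10  10   9  11  11  10  11  12  15  15  18  19  14  15  16  16  16  16  14  16  16  16
190   6   7   6   8   8   9   9   9  10  11  11  11  11  10   8  12  16  22  24  21  15  17  18  17  18  18
191   7   6   7   7   6   6   7   8   9   9  10  10  12  11  10  10  11  13  18  16  10  11  13  18  18  18
```

```bash
cat >> h.py <<'E'
def ang2(c,rs=(156,178),rm=(170,185),T=35,u0=196,u1=226):
    im=c["pixels"].astype(float);R=im[...,0]-(im[...,1]+im[...,2])/2
    def edge(r,right):
        row=R[r,u0:u1];k=np.nonzero(row>T)[0]
        if right: i=k[-1];return u0+i+(row[i]-T)/(row[i]-row[i+1])
        i=k[0];return u0+i-(row[i]-T)/(row[i]-row[i-1])
    out=[]
    for (a,b),right,yp in((rs,True,.1),(rm,False,.112)):
        W=[]
        for r in range(a,b):
            o,d=ray(c,edge(r,right),r);q=o+d*((yp-(o-O)@EY)/(d@EY));W.append([-(q-O)@EX,q[2]])
        W=np.array(W);vx,vz,_,_=cv2.fitLine(W.astype(np.float32),cv2.DIST_HUBER,0,.001,.001).ravel()
        out.append(np.degrees(np.arctan2(abs(vz),vx*np.sign(vz))));print("stripe" if right else "mark",out[-1],W[0].round(4),W[-1].round(4))
    return out
E
python3 - <<'E'
from h import *
ang2(capture("side"))
E
```

```text
stripe 62.523144 [0.0164 0.2439] [-0.0302  0.1544]
mark 69.29079 [-0.0373  0.1834] [-0.0608  0.1234]
```

The stripe measures 62.5° and the mark 69.3°, so the lid is at about 63.2°; kinematics gives 63.1°. The remaining turn is about 6.9°, or +2.35 cm in x and 0.86 cm up.

```bash
python3 -m crank '[[[0.38,0,-0.16],[0,0,0]],[[0.38,0,-0.15],[0,0,0]],[[0.38,0,-0.15],[0,0,0]],[[0.39,0,-0.14],[0,0,0]],[[0.39,0,-0.13],[0,0,0]],[[0.38,0,-0.13],[0,0,0]],[[0,0,0],[0,0,0]],[[0,0,0],[0,0,0]],[[0,0,0],[0,0,0]],[[0,0,0],[0,0,0]]]'
python3 - <<'E'
from h import *
s=read_state();print(s["force"],s["moment"])
d=s["position"]-np.array([.511,-.0233,.1053]);x=d@[.978,-.207,0]
print(x,d[2],"ang",np.degrees(np.arctan2(d[2]+.012,.205-x))-3.35,"r",np.hypot(d[2]+.012,.205-x))
c=capture("side");p=c["pixels"][:,:,::-1]
cv2.imwrite("pics/m_side.png",cv2.resize(p[130:215,180:260],None,fx=7,fy=7,interpolation=cv2.INTER_NEAREST))
R=c["pixels"].astype(int);R=R[...,0]-(R[...,1]+R[...,2])//2
for r in range(146,190,2): print(r,' '.join('%3d'%v for v in R[r,196:222]))
E
```

```text
time_s: 16.0
position: [0.6527, -0.0537, 0.2921]
tcp_rot: [[0.978, -0.208, 0.002], [-0.208, -0.978, -0.001], [0.002, 0.001, -1.0]]
force: [-3.3, -2.0, 5.9]
opening: 0.125
[-3.28941516 -1.95612709  5.92640039] [-0.30065156  0.60952846 -0.01722152]
0.14491402108878562 0.18684602212273976 ang 69.83657949797593 r 0.20772593813906826
146   6   9   9  10   9  11  16  19  19  19  19  18  18  17  17  16  12  -2  -9   0   8  10  16  23  17  13
148  11  10  11   9  10  10  15  19  19  18  19  18  18  17  17  13   9   8  10  10  11  12  12  13  13  13
150  11  11   9   9   9   9  13  19  19  19  18  19  18  23  51  88  61  14  12  11  13  13  12  13  12  13
152   7   9  11  11   8   8  12  16  19  18  18  17  15  31  66  71  59  27  13  13  12  12  13  13  12  13
154   8   8   9   9   9   9  11  13  16  15  16  15  22  40  71  65  36  13  12  12  12  12  13  13  13  12
156   7   8   8   7   7   8  11  16  19  19  17  18  27  67  71  57  25  13  12  11  12  13  12  12  13  13
158   8   8   9   8   8   9  14  18  18  17  17  23  39  70  66  37  14  12  13  13  12  12  12  13  12  13
160   7  10  
[... 906 characters left out ...]
  12  12  13  12  13  13  12  13  12  12  13  14  15
178  22  22  23  24  28  43  63  58  67  64  35  12  12  12  12  13  13  13  12  11  12  14  16  16  16  15
180  11  13  12  12  27  59  60  59  69  57  27  12  12  12  12  13  13  13  14  15  16  16  16  15  15  15
182  11  12  11  17  38  57  31  13  24  29  12  12  11  11  12  15  14  16  15  15  16  16  14  15  14  13
184  11  11  11  24  59  46  19  11  12  14  15  12  14  15  16  15  15  16  15  15  14  14  14  15  14  15
186  12  11  17  40  60  29  11  11  12  11  13  15  15  16  16  16  15  15  14  15  14  15  13  14  14  15
188   7   9  11  11  13  12  11  10  11  11  12  12  14  15  15  16  16  16  18  19  17  15  15  15  15  14
```

View pics/m_side.png

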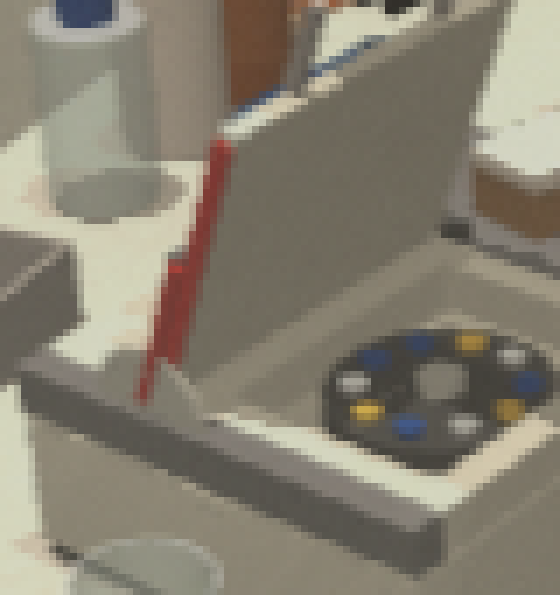

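Run:
```python
from h import *
c=capture("side")
ang2(c,rs=(153,179)); ang2(c,rs=(153,179),rm=(169,186),T=42)
c=capture("scene");p=c["pixels"][:,:,::-1]
cv2.imwrite("pics/n_scene.png",cv2.resize(p[150:270,165:325],None,fx=5,fy=5))
c=capture("wrist");cv2.imwrite("pics/n_wrist.png",c["pixels"][:,:,::-1])
s=read_state();print(s["time_s"],s["force"],s["position"],s["qvel"].round(3))
```

```text
stripe 69.409065 [-0.0008  0.2492] [-0.0391  0.1478]
mark 70.86601 [-0.0384  0.183 ] [-0.0609  0.1233]
stripe 69.40251 [-0.0018  0.2489] [-0.0403  0.1473]
mark 69.96702 [-0.0358  0.1875] [-0.0611  0.1194]
16.2 [-3.35634341 -1.63324129  5.74955183] [ 0.65266829 -0.05365091  0.29210544] [-0.012  0.04  -0.1    0.027  0.08   0.003]
```

View pics/n_scene.png

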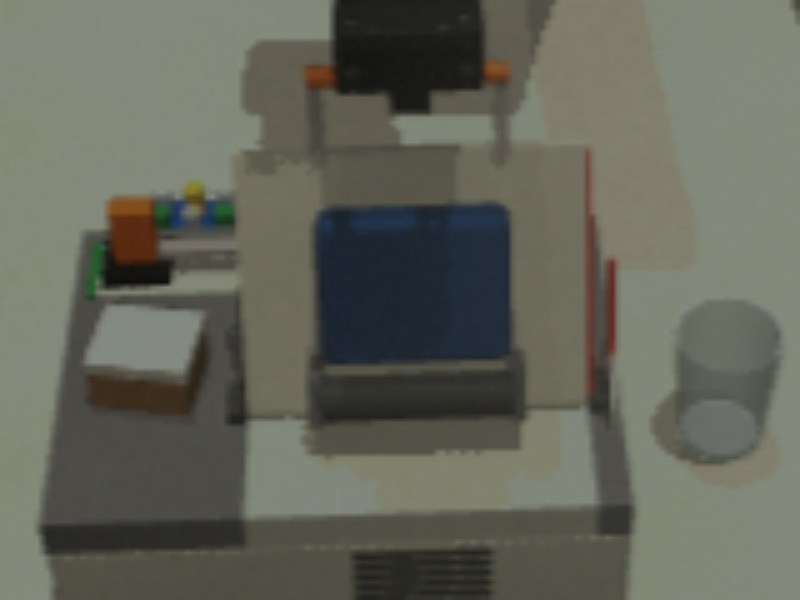

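View pics/n_wrist.png

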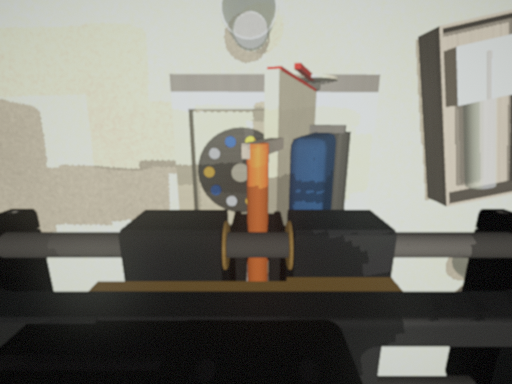

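The scene view shows the lid standing next to the mark. The lock is still at the green line at (95,270), and the box and beaker are unmoved. The wrist view shows the bar between the pads. I'll hold for a second and check for drift.

```bash
python3 -m crank '[[[0.03,0,0],[0,0,0]],[[0,0,0],[0,0,0]],[[0,0,0],[0,0,0]],[[0,0,0],[0,0,0]],[[0,0,0],[0,0,0]],[[0,0,0],[0,0,0]],[[0,0,0],[0,0,0]],[[0,0,0],[0,0,0]],[[0,0,0],[0,0,0]],[[0,0,0],[0,0,0]]]'
python3 - <<'E'
from h import *
s=read_state()
d=s["position"]-np.array([.511,-.0233,.1053]);x=d@[.978,-.207,0]
print("ang",np.degrees(np.arctan2(d[2]+.012,.205-x))-3.35)
ang2(capture("side"),rs=(153,179))
bot.hand_in()
E
```

```text
time_s: 17.2
position: [0.6528, -0.0537, 0.2921]
tcp_rot: [[0.978, -0.208, 0.001], [-0.208, -0.978, -0.001], [0.002, 0.001, -1.0]]
force: [-4.0, -2.0, 5.4]
opening: 0.124
ang 69.85322751895875
stripe 69.625565 [-0.0007  0.2492] [-0.0393  0.1477]
mark 70.87742 [-0.0384  0.183 ] [-0.061   0.1233]
the job is handed in; nothing more can be done
```

The lid lock is at its end stop, and I handed in at about 17 s with the lid held at its balance point, the bar still gripped.

- **Lock:** I slid it about 41 mm, until it stopped firmly. The push rose from 10 to 15 N with no further movement. The camera puts its travel at about 50 mm once the scene view's 6–7 mm sideways offset is taken out; uncorrected it reads about 43 mm.
- **Lid:** I gripped the orange bar and lifted it along its arc. The arm's position gives 69.9°. The red stripe measures 69.6° in the side camera.
- **Disagreements:** The fixed mark, which should be at 70°, reads between 69.3° and 70.9° depending on how its edge is picked. The arm's radius from the hinge also came out about 2.5 mm larger than nominal.
- **Steadiness:** In the last second before hand-in the pose changed by only about 0.1 mm. The bar was pushing on the fingers with about 7 N, mostly outward from the hinge.
- **Other things on the bench:** The sample box, beaker and tube rack looked unmoved in the pictures. I did not measure the others before and after.

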